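Set the carton length gauge with its square stop and hold it at the tab

ROBOT

A 6-joint arm with a two-finger parallel gripper is mounted at the origin on a cart in front of the work surface, level with it; the furniture and walls round the work are solid. World frame = base frame: x ahead of the robot, y to its left, z up, the work surface at z = 0. Lengths are in mm, angles in rad, forces in N, time in s.
With the tool pointing down it reaches from about 400 to 925 mm from the base axis. Payload 12.5 kg.
Tool frame: the origin (TCP) lies at the very end of the fingers, on their centre line; the grasp point (between the pads) lies 19 mm behind it; z points along the fingers, y is the line along which they close (so a half turn about z gives the same grasp; the last joint's range is limited). The gripper opens to 95 mm and grips with 3 to 60 N. Pads are 20 mm wide; open, the fingers measure 119 mm over their backs; the gripper's body (75 mm by 180 mm) begins 59 mm behind the grasp point.
Start: joints at [-1.44, 0.491, 1.559, -0, 1.092, -0.106], TCP at [146.643, -607.574, 181.961] pointing down, gripper open.
Joint ranges: [-3.1, 3.1], [-0.84, 2.19], [0.05, 2.79], [-1.13, 4.28], [0.06, 2.93], [-2.69, 2.69]. Speed limits (rad/s): [2.22, 2.22, 2.79, 3.14, 3.14, 3.14].

INTERFACE

Orientations are given as [roll, pitch, yaw] about the fixed x, y, z axes, in that order (R = Rz(yaw) Ry(pitch) Rx(roll)).
In Python, from cell import state, imaging, env, spot_in, mark_of gives the robot as it stands. The module is installed in compiled form; this text tells all that it offers.
- The arm moves only by the tool step_arm, never from a script. Its argument "increments" is a list of rows, each an object with "slide": the shift along the tool's x, y, z in m, a list of three; "roll": the turn about the tool's z in rad. A call has 1 to 5 rows; each row is the pose to reach, as a shift and turn from the pose commanded when the call began, along the tool's axes at that moment; what a row does not reach only later rows make up. A row lasts 1/8 s, in which the tool goes at most 62.5 mm and 10.7 degrees, less where a joint would pass 70% of its speed; a pose out of reach is approached as far as the arm can. A call with a gripper value outside its range is refused whole. "fingers" is the opening, from 0 (shut) to 1 (fully open), set as the call begins (left out, the last holds). The fingers move at their own pace and stop on an object; the grip force is fixed at half the most. Time passes only in rows, so rows that repeat a pose let the fingers close. It gives the time, the measured TCP pose, the force, the opening and the grip force at its end, in the units of the state.
- state(): the state, without advancing time (a new reading comes with each control period).
- imaging.read_camera(name): name is "scene" or "top" or "wrist"; returns a dict with "color" (420x560x3 uint8, red, green, blue), "z_map" (420x560 float32, mm along the optical axis (not along the pixel's ray), 0 where there is no reading), "intrinsics" (3x3 intrinsics, pixels), "distortion" ([k1, k2, p1, p2, k3] as OpenCV has them; the pictures are not rectified), "camera_from_world" (4x4, takes a point from world to camera coordinates). Camera axes: x right, y up, looking along -z (the intrinsics and any distortion apply to the point x, -y, -z); pixel columns grow to the right and rows downward; lengths in mm; the calibration is good to about 2 mm. A picture is of the moment at which its call begins.
- env.job_done(): hands the job in; it is judged then, once.
Trained networks look in the newest picture that a camera, given by its name, has taken for a name from the list of things; names that differ only in an ending like _2 or _b are one class to them, and where a whole thing is asked for, a point or a joint stands for the part that bears it (a point fixed in the world has none). Each returns a list of dicts, best first, with "confidence" (0 to 1); they miss things now and then, are a little off and sometimes report something else, mostly with a low value. They report only what shows in the picture. A call takes as long as a camera call.
- spot_in(camera, target): "bbox" ([left, top, right, bottom] in pixels, round what is visible of it).
- mark_of(camera, target): "uv" ([column, row] in pixels: a listed point, or the origin of a listed thing).
The state is a dict: "t": time; "joints": joint angles; "qvel": joint speeds; "tau": joint torques, N m; "eef_pos": TCP position; "tcp_rot": TCP orientation; "ft_force": force on the tool from outside, world axes, zero at the start; "moment": the same for the moment, N m; "opening": opening from 0.0 (shut) to 1.0 (fully open); "grip_force": force on a finger pad.
Only numpy, scipy, OpenCV 4.12 (cv2) and the standard library are available. Lean on these libraries where they do the work, as an engineer would, in place of code of your own. Each camera call takes 0.05 s, during which the arm holds its last target. There are 200 camera calls.

TASK

Take the square stop out of the rack and plug it fully home into the square socket of the length gauge's slide, then press the gauge's round lock button right down to free the arm. Grip the plugged-in stop, pull the arm out against its return spring until the pointer on the slide stands level with the tab clipped on the scale, and finish there, still holding the stop in place, because the arm springs back if it is let go. Leave the round stop in the rack and do not disturb the other things on the bench.

Things in the scene. Friction and masses are not known exactly. Their poses are not given: they have to be found in the camera images.
- gauge: Length gauge fixed to the bench: grey plate 400 x 104 x 10 mm (x -185 to +215, y -52 to +52 mm) with a square tube (40 mm, top 56 mm high, x -180 to -20 mm) from which an arm with a slide block telescopes. Origin under the plate; +x is the way the arm extends (roughly to the robot's right), z up. A scale bar (top 22 mm high, ticks 10 mm apart) lies along the -y side. Position and yaw vary.
- slide_arm (a joint): Extension of the arm in m along the gauge's +x: 0 fully in (start), 0.17 outer end. A spring always pulls it back, about 3 N at 0 and 5 N at 0.15 (friction 0.6 N). Locked at 0 (about 1 mm play) until the lock button has gone down at least 6 mm.
- socket_mouth (a point): Centre of the mouth of the square socket in the top of the grey slide block (52 x 52 x 46 mm, top 60 mm above the bench). Hole 20.5 x 20.5 mm, 30 mm deep, vertical, sides along the gauge's x and y; moves with the arm. At extension 0 it lies at x = 30, y = 0 mm of the gauge.
- button_top (a point): Centre of the top of the round lock button (25 mm across), on top of the square tube at x = -90 mm, y = 0 of the gauge; 78 mm above the bench when up. It goes straight down.
- lock_button (a joint): Travel of the lock button in m: 0 up (locked, start), 0.010 fully down (free). It moves against about 3 N and has no spring: it stays where it is pushed. Fully down means past 0.008.
- pointer_tip (a point): Tip of the thin black pointer blade (2.5 mm thick) on the -y side of the slide block, over the scale, in line with the socket's centre along the gauge's x; 25 mm above the bench. Moves with the arm.
- tab_mark (a point): Tip of the black tab (clip 12 mm wide, with a 2.5 mm wide nib towards the scale) fixed on the outer -y edge of the scale, as high as the pointer. Axes as the gauge's. The pointer is level with it when both have the same gauge x: the blade then points straight at the nib. This needs 70 to 145 mm of extension, different at each start.
- stop_centre (a point): Square stop, loose, 0.1 to 0.2 kg, at half its height of 68 mm. It stands upright in one of the rack's two holes. z up along it, x and y square to the faces. Its aluminium head, 34 x 34 x 42 mm, spans 8 mm below to 34 mm above this point (middle of the head 13 mm above). May be plugged in any of the four ways round. Fully home, this point is 8 mm above the socket mouth.
- round_centre (a point): Round stop, loose, at half its height of 68 mm: round head 40 mm across and 42 mm high on a round 25 mm shank. Stands in the other hole of the rack; stays there.
- rack: Grey plastic rack block fixed to the bench, 70 x 170 x 34 mm (x, y, z), origin at the centre of its underside; two round 28 mm through holes at y = +45 and -45 mm. Which stop stands in which hole varies.
- dish: Round steel dish of screws, 96 mm across, 26 mm high, loose; origin at its underside. Bystander.
- black_tape: Small black roll of tape, 53 mm across, 19 mm high, lying flat, loose; origin at its underside. Bystander.
- short_breaker: Grey circuit breaker without bag, 72 x 90 x 153 mm, standing, loose; origin at its underside. Bystander.
- marker: Marker pen 135 mm long lying behind the rack, loose. Bystander.
- driver: Screwdriver 207 mm long with a 26 mm handle, lying left of the gauge, loose. Bystander.
- square_stop: The square stop as a whole, with its origin at the tip of its shank, 34 mm below stop_centre, z up along it. The steel shank below the head is 17.5 x 17.5 mm, 26 mm long, parallel to the head; its foot tapers to a 12 mm round nose over the last 7 mm.

How it is judged:
By the outcome, as a careful person would: the job done as asked, in the order asked, and still so for the second after the job is handed in, while the arm keeps its last pose, push and grip.
It also fails if it takes over 72 s, if anything falls off the work surface, if the arm or the gripper's body presses on something with over 40 N, if the wrist force passes 120 N, or if a joint passes its speed limit or range.

## Working session

There is one attempt and no reset: what is moved stays moved. The work goes in short steps, Python scripts to look and compute and a tool call to move; the robot and the scene stay as the last step left them, time stands still between calls to the robot, and variables do not carry over. Pictures are saved under pics/ and viewed, at most 10 in all, crops included, and the job is handed in when it is done.

Besides the shell and the picture viewer there is one more tool, called as name(argument=value, ...), one argument or row to a line, values as JSON. step_arm: Moves the arm, as the interface text tells. Its arguments: {"type":"object","properties":{"increments":{"type":"array"},"fingers":{"type":"number"}},"required":["increments"]}

```bash
mkdir -p pics; cat > h.py <<'E'
import numpy as np, cv2
from cell import state, imaging, env, spot_in, mark_of
from scipy.spatial.transform import Rotation as Ro
def cam(n): return imaging.read_camera(n)
def save(c,f,box=None,s=1):
    im=c["color"][:,:,::-1]
    if box: im=im[box[1]:box[3],box[0]:box[2]]
    cv2.imwrite('pics/'+f,cv2.resize(im,None,fx=s,fy=s,interpolation=cv2.INTER_CUBIC))
def ray(c,uv):
    u=cv2.undistortPoints(np.array([[uv]],float),np.array(c["intrinsics"]),np.array(c["distortion"]))[0,0]
    T=np.linalg.inv(np.array(c["camera_from_world"])); d=T[:3,:3]@np.array([u[0],-u[1],-1.]); return T[:3,3],d
def atz(c,uv,z):
    o,d=ray(c,uv); return o+d*(z-o[2])/d[2]
def depth(c,uv):
    o,d=ray(c,uv); u,v=int(round(uv[0])),int(round(uv[1])); p=c["z_map"][max(v-1,0):v+2,max(u-1,0):u+2]; p=p[p>0]
    return o+d*np.median(p) if p.size else None
def proj(c,P):
    M=np.array(c["camera_from_world"]); p=M[:3,:3]@np.array(P,float)+M[:3,3]
    q=np.array([[p[0],-p[1],-p[2]]]); return cv2.projectPoints(q,np.zeros(3),np.zeros(3),np.array(c["intrinsics"]),np.array(c["distortion"]))[0][0,0]
def totool(dw):
    s=state(); return Ro.from_euler('xyz',s["tcp_rot"]).inv().apply(dw)
E
cat > a.py <<'E'
from h import *
np.set_printoptions(precision=1,suppress=True)
s=state(); print(s)
Z=dict(socket_mouth=60,button_top=78,pointer_tip=25,tab_mark=25,stop_centre=None,round_centre=None,gauge=0,rack=0)
for n in ("top","scene"):
    c=cam(n); save(c,n+'0.png')
    for k,z in Z.items():
        for m in mark_of(n,k)[:2]:
            print(n,k,m["confidence"],np.array(m["uv"]), atz(c,m["uv"],z if z is not None else 42), depth(c,m["uv"]))
E
python3 a.py
```

```text
{'t': 0.0, 'joints': array([-1.4,  0.5,  1.6, -0. ,  1.1, -0.1]), 'qvel': array([-0.,  0., -0.,  0.,  0., -0.]), 'tau': array([ -0. , -61.3, -25.8,   0.1,   0. ,  -0. ]), 'eef_pos': array([ 146.6, -607.3,  181.4]), 'tcp_rot': array([-3.1, -0. ,  0.2]), 'ft_force': array([-0.2,  0.5,  0.8]), 'moment': array([-0.,  0.,  0.]), 'grip_force': 0.0, 'opening': 1.0012451883082645}
top socket_mouth 0.72 [245.3 217.7] [507.4 134.7  60. ] [510.  136.6  34.1]
top button_top 0.37 [210.7 224. ] [480.4 256.1  78. ] [480.  255.5  82.3]
top pointer_tip 0.63 [247.7 230.5] [464.  127.2  25. ] [463.9 127.1  25.7]
top pointer_tip 0.55 [322.5 244. ] [ 420.2 -147.5   25. ] [ 421.4 -149.     3.6]
top stop_centre 0.65 [386.1 234.2] [ 459.6 -376.7   42. ] [ 456.9 -370.    76.7]
top round_centre 0.48 [382.  210.5] [ 545.9 -361.7   42. ] [ 541.6 -355.1   77.9]
top gauge 0.82 [241.7 223.7] [490.8 152.    0. ] [485.3 147.   60.4]
top gauge 0.72 [380. 218.] [ 522.8 -362.1    0. ] [ 519.3 -356.1   32.9]
top rack 0.68 [379.5 222.9] [ 504.4 -360.2    0. ] [ 500.9 -353.7   36.3]
scene socket_mouth 0.96 [264.7 243.3] [496.9 135.8  60. ] [506.  126.2  44.9]
scene button_top 0.58 [246.1 267. ] [468.7 251.9  78. ] [470.  250.7  75.8]
scene pointer_tip 0.97 [275.7 252.1] [466.1 120.1  25. ] [467.6 118.4  22.2]
scene pointer_tip 0.4 [359.5 171. ] [ 472.2 -381.1   25. ] [ 452.9 -345.4   59.1]
scene tab_mark 0.43 [297.5 226.7] [479.5 -10.3  25. ] [481.1 -12.4  22.2]
scene stop_centre 0.42 [361.  171.6] [ 456.3 -363.8   42. ] [ 447.7 -347.6   57.5]
scene round_centre 0.54 [342.5 164.7] [ 532.9 -354.7   42. ] [ 527.6 -346.    50.4]
scene round_centre 0.45 [350.7 178.7] [ 464.3 -306.9   42. ] [ 476.4 -328.3   20.7]
scene gauge 0.8 [260.  259.9] [498.9 160.7   0. ] [470.5 189.3  49.3]
scene rack 0.88 [348.3 177.9] [ 497.8 -347.2    0. ] [ 486.7 -327.9   19.3]
scene rack 0.4 [173.8 337.1] [506.5 519.6   0. ] [506.5 519.6   0.1]
```

```bash
python3 -c "
import cv2
a=cv2.imread('pics/top0.png');b=cv2.imread('pics/scene0.png')
cv2.imwrite('pics/v1.png',cv2.resize(a[140:330,150:450],None,fx=2.66,fy=2.66,interpolation=2)); cv2.imwrite('pics/v2.png',cv2.resize(b[100:340,150:450],None,fx=2.5,fy=2.5,interpolation=2))"
```

```text
(no output)
```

View pics/v1.png

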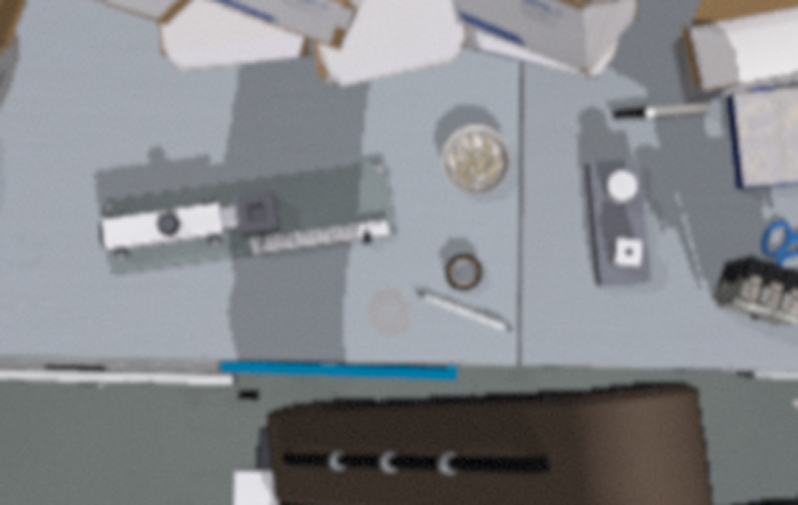

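View pics/v2.png

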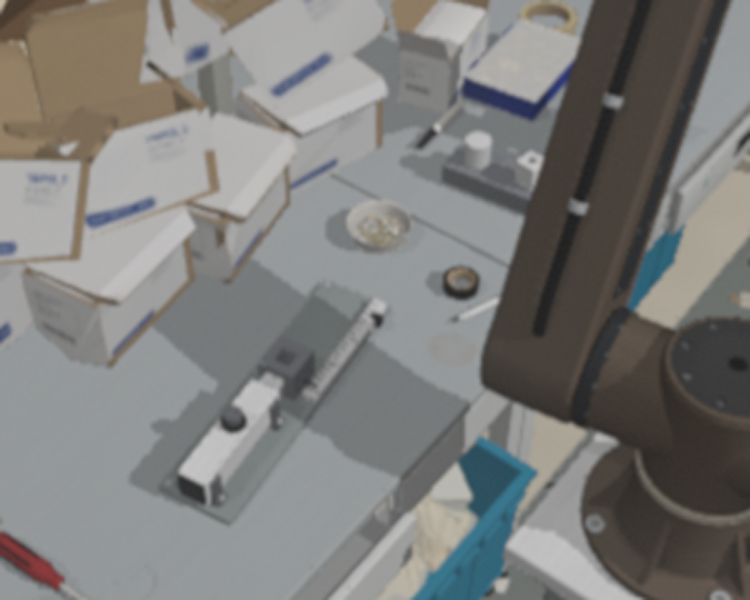

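The top view (v1) shows the white square stop in the near rack hole at crop (628,252), the round stop at (623,185), the button at (168,222), the socket at (258,212) and the tab at (368,237). The scene view (v2) agrees. Next I work out the move to a point above the stop.

```bash
python3 -c "
from h import *
print(state()['tcp_rot'],totool(np.array([440,-370,260])-state()['eef_pos']))"
```

```text
[ 3.14150145e+00 -1.32629580e-05  2.36811332e-01] [ 340.89483904 -162.09291187  -78.03940697]
```

step_arm(
  increments=[
    {"slide": [0.02, -0.01, -0.06], "roll": 0},
    {"slide": [0.08, -0.04, -0.078], "roll": 0},
    {"slide": [0.14, -0.067, -0.078], "roll": 0},
    {"slide": [0.2, -0.095, -0.078], "roll": 0},
    {"slide": [0.255, -0.121, -0.078], "roll": 0},
  ],
)

```text
t: 1.52
eef_pos: [357.4, -436.8, 260.2]
tcp_rot: [3.141, -0.0, 0.236]
ft_force: [1.2, -0.2, 0.7]
opening: 1.0
grip_force: 0.0
```

step_arm(
  increments=[
    {"slide": [0.05, -0.024, 0], "roll": 0},
    {"slide": [0.086, -0.041, 0], "roll": 0},
    {"slide": [0.086, -0.041, 0], "roll": 0},
    {"slide": [0.086, -0.041, 0], "roll": 0},
  ],
)

```text
t: 2.02
eef_pos: [429.7, -378.5, 259.9]
tcp_rot: [3.141, 0.0, 0.237]
ft_force: [1.4, 1.1, -0.0]
opening: 0.999
grip_force: 0.0
```

```bash
cat > b.py <<'E'
from h import *
import sys
np.set_printoptions(precision=2,suppress=True)
s=state(); print(s['t'],s['eef_pos'],s['tcp_rot'])
c=cam("wrist"); save(c,sys.argv[1],s=1.4)
T=np.linalg.inv(np.array(c["camera_from_world"])); print("cam",T[:3,3])
for a in sys.argv[2:]:
    k,z=a.split(':')
    for m in mark_of("wrist",k)[:2]: print(k,m["confidence"],np.array(m["uv"]),atz(c,m["uv"],float(z)),depth(c,m["uv"]))
E
python3 b.py w1.png stop_centre:42 round_centre:42 rack:0
```

```text
2.025 [ 429.7  -378.48  259.92] [3.14 0.   0.24]
cam [ 504.05 -358.76  463.06]
stop_centre 0.75 [281.6 162.7] [ 455.1 -367.    42. ] [ 459.2  -366.31   77.28]
round_centre 0.61 [291.1 100.8] [ 540.06 -359.97   42.  ] [ 537.18 -359.87   75.59]
rack 0.67 [286.4 127.1] [ 504.93 -362.28    0.  ] [ 504.87 -362.02   34.37]
```

View pics/w1.png

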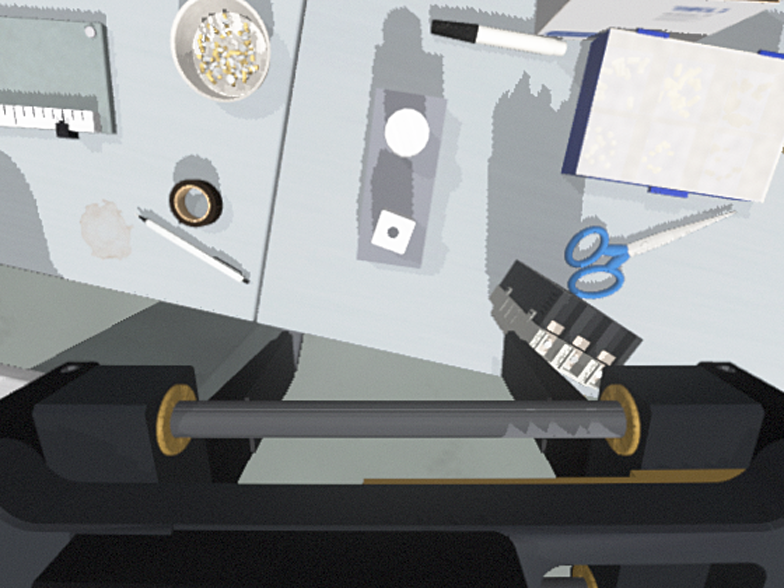

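The wrist view shows the square stop at (393,232) in the view, the round stop at (407,132), and the tab at (67,129). A dark object, probably the breaker, stands to the right at (500-640,260-390). I'll measure the stop's outline and check clearance.

```bash
cat > c.py <<'E'
from h import *
np.set_printoptions(precision=2,suppress=True)
c=cam("wrist"); im=c["color"].astype(int)
def rect(uv,z,r=26,thr=200):
    u,v=map(int,uv); g=im.min(2); m=np.zeros(g.shape,np.uint8); m[v-r:v+r,u-r:u+r]=(g[v-r:v+r,u-r:u+r]>thr)
    n,l,st,ce=cv2.connectedComponentsWithStats(m); i=1+np.argmax(st[1:,4]); cs,_=cv2.findContours((l==i).astype(np.uint8),cv2.RETR_EXTERNAL,cv2.CHAIN_APPROX_NONE)
    P=np.array([atz(c,p[0],z)[:2] for p in max(cs,key=len)],np.float32); return cv2.minAreaRect(P)
print(rect((281,166),76))
# breaker points: depth map over region
pts=[]
for v in range(180,285,4):
    for u in range(345,470,4):
        p=depth(c,(u,v))
        if p is not None and p[2]>40: pts.append(p)
pts=np.array(pts); print(len(pts),pts.min(0),pts.max(0)); h=pts[pts[:,2]>100]; print(len(h),h.min(0) if len(h) else 0,h.max(0) if len(h) else 0)
for k in("tab_mark",):
  print([(m["confidence"],m["uv"],atz(c,m["uv"],25)) for m in mark_of("wrist",k)])
E
python3 c.py
```

```text
((454.76055908203125, -365.6983642578125), (33.97600173950195, 33.970733642578125), 82.88245391845703)
462 [ 364.92 -594.31   40.14] [ 476.38 -416.62  390.82]
410 [ 364.92 -594.31  100.55] [ 476.38 -416.62  390.82]
[(0.47, [43.1, 87.0], array([478.4 , -13.38,  25.  ]))]
```

```bash
cat >> c.py <<'E'
h=pts[(pts[:,2]<175)&(pts[:,2]>60)]; print(len(h),h.min(0),h.max(0)); t=h[h[:,2]>135]; print("top",len(t),t.min(0),t.max(0)); print(cv2.boxPoints(cv2.minAreaRect(t[:,:2].astype(np.float32))))
s=state(); a=-.124
d=np.array([454.8,-365.7,120])-s['eef_pos']; print(d,totool(d))
E
python3 c.py | tail -9
```

```text
409 [ 365.39 -593.97  100.18] [ 476.57 -416.36  390.67]
[(0.6, [42.5, 86.9], array([478.44, -12.31,  25.  ]))]
276 [ 365.39 -593.97   60.47] [ 448.85 -493.76  153.76]
top 154 [ 375.42 -593.97  135.09] [ 447.96 -496.64  153.76]
[[ 370.71 -580.51]
 [ 425.93 -595.21]
 [ 448.8  -509.31]
 [ 393.58 -494.61]]
[  25.12   12.88 -139.94] [ 27.44  -6.66 139.94]
```

step_arm(
  increments=[
    {"slide": [0.027, -0.007, 0.03], "roll": 0.18},
    {"slide": [0.027, -0.007, 0.08], "roll": 0.361},
    {"slide": [0.027, -0.007, 0.13], "roll": 0.361},
    {"slide": [0.027, -0.007, 0.14], "roll": 0.361},
    {"slide": [0.027, -0.007, 0.14], "roll": 0.361},
  ],
)

```text
t: 3.05
eef_pos: [454.9, -365.5, 120.6]
tcp_rot: [3.141, -0.0, -0.124]
ft_force: [-0.0, 0.4, 0.4]
opening: 1.0
grip_force: 0.0
```

```bash
cat > d.py <<'E'
from h import *
import sys
np.set_printoptions(precision=2,suppress=True)
s=state(); x,y,z=map(float,sys.argv[1:4]); print(s['t'],s['eef_pos'],s['tcp_rot'],s['ft_force'],s['opening'],s['grip_force']); print(totool(np.array([x,y,z])-s['eef_pos']))
if len(sys.argv)>4: print('roll',(s['tcp_rot'][2]-float(sys.argv[4])+np.pi/2)%np.pi-np.pi/2)
E
python3 d.py 454.8 -365.7 41 -0.124
```

```text
3.05 [ 454.9  -365.5   120.64] [ 3.14 -0.   -0.12] [-0.01  0.44  0.43] 0.9996321008484946 0.0
[-0.09  0.19 79.64]
roll -0.00018841238277955696
```

step_arm(
  increments=[
    {"slide": [0, 0, 0.04], "roll": 0},
    {"slide": [0, 0, 0.079], "roll": 0},
    {"slide": [0, 0, 0.079], "roll": 0},
    {"slide": [0, 0, 0.079], "roll": 0},
  ],
)

```text
t: 3.55
eef_pos: [455.6, -366.1, 43.3]
tcp_rot: [3.14, -0.003, -0.124]
ft_force: [-0.3, -0.9, -0.3]
opening: 0.999
grip_force: 0.0
```

step_arm(
  increments=[
    {"slide": [0, 0, 0], "roll": 0},
    {"slide": [0, 0, 0], "roll": 0},
    {"slide": [0, 0, 0], "roll": 0},
    {"slide": [0, 0, 0], "roll": 0},
    {"slide": [0, 0, 0], "roll": 0},
  ],
  fingers=0,
)

```text
t: 4.18
eef_pos: [454.7, -365.1, 40.9]
tcp_rot: [3.142, 0.0, -0.124]
ft_force: [-0.7, 0.9, -0.0]
opening: 0.531
grip_force: 0.0
```

step_arm(
  increments=[
    {"slide": [0, 0, 0], "roll": 0},
    {"slide": [0, 0, 0], "roll": 0},
    {"slide": [0, 0, 0], "roll": 0},
    {"slide": [0, 0, 0], "roll": 0},
    {"slide": [0, 0, 0], "roll": 0},
  ],
)

```text
t: 4.8
eef_pos: [454.7, -365.1, 40.9]
tcp_rot: [3.141, -0.0, -0.124]
ft_force: [0.6, -1.8, 0.6]
opening: 0.349
grip_force: 30.0
```

step_arm(
  increments=[
    {"slide": [0, 0, -0.03], "roll": 0},
    {"slide": [0, 0, -0.08], "roll": 0},
    {"slide": [0, 0, -0.13], "roll": 0},
    {"slide": [0, 0, -0.18], "roll": 0},
    {"slide": [0, 0, -0.18], "roll": 0},
  ],
)

```text
t: 5.42
eef_pos: [455.6, -365.8, 224.4]
tcp_rot: [3.138, -0.005, -0.124]
ft_force: [-0.2, 0.2, -2.9]
opening: 0.35
grip_force: 30.0
```

```bash
python3 d.py 430 100 221
```

```text
5.425 [ 455.58 -365.78  224.44] [ 3.14 -0.   -0.12] [-0.18  0.25 -2.94] 0.3504797854938989 29.993538558483124
[ -83.03 -459.04    1.3 ]
```

step_arm(
  increments=[
    {"slide": [-0.02, -0.05, 0], "roll": -0.05},
    {"slide": [-0.03, -0.11, 0], "roll": -0.12},
    {"slide": [-0.04, -0.17, 0], "roll": -0.19},
    {"slide": [-0.05, -0.23, 0], "roll": -0.26},
    {"slide": [-0.06, -0.285, 0], "roll": -0.32},
  ],
)

```text
t: 6.05
eef_pos: [429.3, -72.7, 219.8]
tcp_rot: [-3.141, 0.002, 0.198]
ft_force: [1.2, -0.3, -1.6]
opening: 0.347
grip_force: 30.0
```

```bash
python3 d.py 430 100 221 0.2
```

```text
6.05 [429.34 -72.67 219.82] [-3.14  0.    0.2 ] [ 1.16 -0.3  -1.64] 0.34742892615393917 29.993146061897278
[  34.58 -169.17   -1.06]
roll -0.002170962460022574
```

step_arm(
  increments=[
    {"slide": [0.012, -0.06, 0], "roll": 0},
    {"slide": [0.024, -0.12, 0], "roll": 0},
    {"slide": [0.034, -0.169, 0], "roll": 0},
    {"slide": [0.034, -0.169, 0], "roll": 0},
    {"slide": [0.034, -0.169, 0], "roll": 0},
  ],
)

```text
t: 6.68
eef_pos: [430.4, 97.3, 220.1]
tcp_rot: [3.142, 0.002, 0.197]
ft_force: [-0.5, -0.3, -1.9]
opening: 0.348
grip_force: 30.0
```

```bash
python3 b.py w2.png socket_mouth:60 button_top:78 pointer_tip:25 tab_mark:25 gauge:0
```

```text
6.675 [430.4   97.32 220.07] [3.14 0.   0.2 ]
cam [505.73 114.03 423.12]
socket_mouth 0.88 [264.7 131.5] [495.6  135.93  60.  ] [494.77 137.73  30.05]
button_top 0.67 [161.5 123.4] [481.99 252.51  78.  ] [482.05 252.19  78.79]
button_top 0.18 [243.  125.7] [497.58 160.37  78.  ] [496.95 163.93  51.51]
pointer_tip 0.7 [266.9 158.7] [459.97 128.71  25.  ] [460.22 128.63  27.2 ]
tab_mark 0.48 [370.6 164.6] [480.03 -12.    25.  ] [479.96 -12.36  23.87]
gauge 0.72 [241.  129.4] [490.23 172.81   0.  ] [492.09 165.75  50.88]
```

View pics/w2.png

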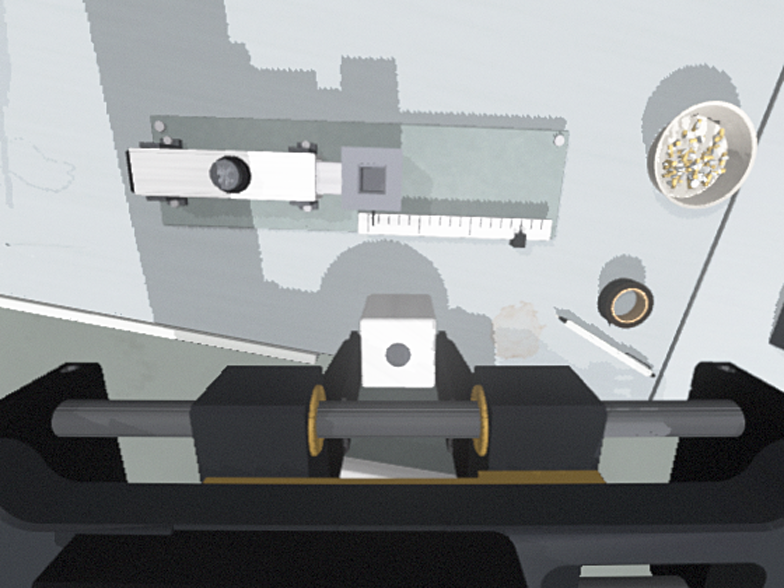

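The gauge shows clearly: hole centred at view (372,180), button (229,174), pointer (374,219), tab nib (518,235). The stop is upright in the fingers at (398,350). Next I get precise outlines of the block, tube and button from depth and colour.

```bash
cat > e.py <<'E'
from h import *
np.set_printoptions(precision=2,suppress=True)
c=cam("wrist"); g=c["color"].min(2).astype(int); H=np.array([[0 if (p:=depth(c,(u,v))) is None else p[2] for u in range(80,430)] for v in range(95,180)])
def fit(mask,z,name):
    m=mask.astype(np.uint8); n,l,st,ce=cv2.connectedComponentsWithStats(m); i=1+np.argmax(st[1:,4])
    cs,_=cv2.findContours((l==i).astype(np.uint8),cv2.RETR_EXTERNAL,cv2.CHAIN_APPROX_NONE)
    P=np.array([atz(c,(p[0][0]+80,p[0][1]+95),z)[:2] for p in max(cs,key=len)],np.float32); r=cv2.minAreaRect(P); print(name,st[i],r)
G=g[95:180,80:430]; X=np.arange(80,430)[None,:]+0*G
print("hole gray",G[33,262-80-18:262-80+22])
fit((X>225)&(X<300)&(H>56)&(H<64),60,"block")
fit((X<230)&(G>190)&(H>40),56,"tube")
fit((X>245)&(X<285)&(H>5)&(H<45)&(G<75)&(np.arange(95,180)[:,None]<145),60,"hole")
fit((X<200)&(H>68)&(H<86),78,"button")
E
python3 e.py
```

```text
hole gray [175 174 172 172 176 170 176 176 175 176 167 151 122  82 104 126 124 126
 125 127 127 126 124 126 127 125 128 126 125 129 144 162 174 173 174 174
 169 175 172 177]
block [ 164   10   43   46 1578] ((500.3110656738281, 136.04379272460938), (52.17312240600586, 50.06748962402344), 9.193560600280762)
tube [  12   12  138   38 3803] ((479.0448303222656, 261.0096435546875), (40.255271911621094, 166.28627014160156), 9.466192245483398)Traceback (most recent call last):
  File "e.py", line 12, in <module>
    fit((X>245)&(X<285)&(H>5)&(H<45)&(G<75)&(np.arange(95,180)[:,None]<145),60,"hole")
    ~~~^^^^^^^^^^^^^^^^^^^^^^^^^^^^^^^^^^^^^^^^^^^^^^^^^^^^^^^^^^^^^^^^^^^^^^^^^^^^^^^
  File "e.py", line 5, in fit
    m=mask.astype(np.uint8); n,l,st,ce=cv2.connectedComponentsWithStats(m); i=1+np.argmax(st[1:,4])
                                                                                ~~~~~~~~~^^^^^^^^^^
    return _wrapfunc(a, 'argmax', axis=axis, out=out, **kwds)
    return bound(*args, **kwds)
ValueError: attempt to get argmax of an empty sequence
```

```bash
sed -i 's/^fit((X>245).*/fit((X>250)\&(X<282)\&(G<148)\&(abs(np.arange(95,180)[:,None]-129)<14),60,"hole")/' e.py; python3 e.py | tail -2
```

```text
hole [175  25  20  19 364] ((499.2428283691406, 136.2880096435547), (21.061290740966797, 23.382545471191406), 11.145976066589355)
button [ 69  20  24  21 386] ((480.3756103515625, 253.8486328125), (23.55909538269043, 24.820316314697266), 52.25749206542969)
```

```bash
cat > f.py <<'E'
from h import *
np.set_printoptions(precision=2,suppress=True)
c=cam("wrist"); s=state(); g=c["color"].min(2); m=np.zeros_like(g); m[222:278,254:316]=(g[222:278,254:316]>225)
n,l,st,ce=cv2.connectedComponentsWithStats(m); i=1+np.argmax(st[1:,4]); cs,_=cv2.findContours((l==i).astype(np.uint8),0,1)
P=np.array([atz(c,p[0],s['eef_pos'][2]+35)[:2] for p in max(cs,key=len)],np.float32); r=cv2.minAreaRect(P)
print(st[i],r,s['eef_pos'],s['tcp_rot'][2],totool(np.append(np.array(r[0])-s['eef_pos'][:2],0)))
print([m for m in mark_of("wrist","stop_centre")[:1]])
E
python3 f.py; python3 d.py 499.4 136.2 105 0.162
```

```text
[ 258  228   53   48 2160] ((431.76422119140625, 98.79800415039062), (32.11989212036133, 32.48956298828125), 11.205512046813965) [430.96  97.16 220.9 ] 0.1949617616319015 [ 1.1  -1.45 -0.  ]
[{'uv': [284.8, 233.1], 'confidence': 0.82}]
7.175 [430.96  97.28 220.91] [ 3.14 -0.    0.2 ] [-0.33  1.32 -2.03] 0.35407078343517695 29.993694126605988
[ 74.68 -24.92 115.91]
roll 0.03318524366148279
```

step_arm(
  increments=[
    {"slide": [0.04, -0.015, 0.03], "roll": 0.033},
    {"slide": [0.074, -0.0235, 0.07], "roll": 0.033},
    {"slide": [0.074, -0.0235, 0.118], "roll": 0.033},
    {"slide": [0.074, -0.0235, 0.118], "roll": 0.033},
    {"slide": [0.074, -0.0235, 0.118], "roll": 0.033},
  ],
)

```text
t: 7.8
eef_pos: [499.5, 135.0, 104.4]
tcp_rot: [3.141, -0.001, 0.163]
ft_force: [0.6, -0.4, -1.4]
opening: 0.351
grip_force: 30.0
```

```bash
python3 d.py 498.8 134.9 95 0.162; python3 - <<'E'
from h import *
c=cam("wrist"); save(c,'w3.png',(180,120,400,290),3.5)
d=cam("scene"); save(d,'s3.png',(205,180,325,280),6)
E
```

```text
7.8 [499.5  135.   104.36] [ 3.14 -0.    0.16] [ 0.62 -0.42 -1.38] 0.3513964426581597 29.9938103556633
[-0.72 -0.02  9.36]
roll 0.000626865845829272
```

View pics/w3.png

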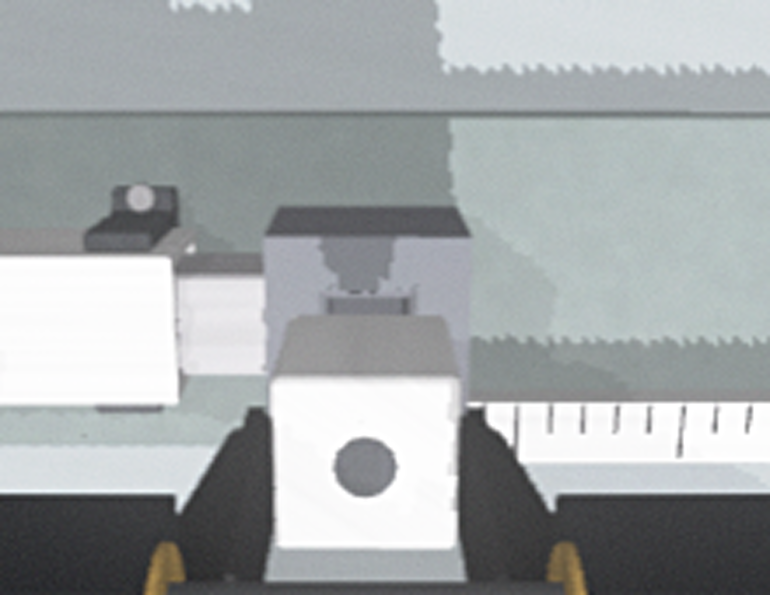

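View pics/s3.png

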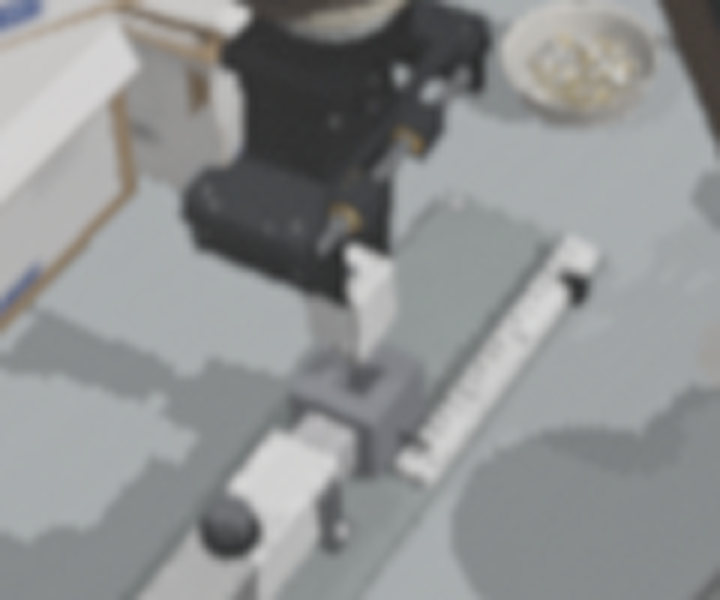

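The hover view shows the stop head centred at (365,461) in the crop and the slide block spanning columns 265-470, with the hole at 322-412. I'll check that offset with the calibration.

```bash
python3 - <<'E'
from h import *
np.set_printoptions(precision=2,suppress=True)
c=cam("wrist"); s=state(); z=s['eef_pos'][2]+35
f=lambda u,v,z:totool(atz(c,(180+u/3.5,120+v/3.5),z)-np.array([*s['eef_pos'][:2],z]))
for n,u,v,zz in(("headTL",273,378,z),("headTR",459,376,z),("headBL",276,547,z),("headBR",459,545,z),("blkBL",266,237,60),("blkBR",470,237,60),("holeL",323,297,60),("holeR",412,297,60)): print(n,f(u,v,zz))
E
python3 d.py 499 135 70
```

```text
headTL [ 17.03 -17.62   0.05]
headTR [17.43 15.05  0.06]
headBL [-15.99 -17.86  -0.05]
headBR [-15.55  15.93  -0.05]
blkBL [ 26.15 -26.05   0.08]
blkBR [26.19 24.75  0.09]
holeL [ 10.71 -12.01   0.03]
holeR [10.73 10.51  0.04]
7.95 [499.68 135.02 104.82] [ 3.14 -0.    0.16] [ 0.54 -0.22 -0.56] 0.35002551803906323 29.993789792060852
[-0.79 -0.1  34.81]
```

The offset is within 0.5 mm, so I insert.

step_arm(
  increments=[
    {"slide": [-0.0004, 0.0004, 0.006], "roll": 0},
    {"slide": [-0.0004, 0.0004, 0.012], "roll": 0},
    {"slide": [-0.0004, 0.0004, 0.018], "roll": 0},
    {"slide": [-0.0004, 0.0004, 0.023], "roll": 0},
    {"slide": [-0.0004, 0.0004, 0.023], "roll": 0},
  ],
)

```text
t: 8.57
eef_pos: [498.4, 134.5, 79.4]
tcp_rot: [3.142, 0.001, 0.163]
ft_force: [-0.0, -0.0, -2.0]
opening: 0.352
grip_force: 30.0
```

step_arm(
  increments=[
    {"slide": [0, 0, 0.004], "roll": 0},
    {"slide": [0, 0, 0.008], "roll": 0},
    {"slide": [0, 0, 0.011], "roll": 0},
    {"slide": [0, 0, 0.013], "roll": 0},
    {"slide": [0, 0, 0.013], "roll": 0},
  ],
)

```text
t: 9.2
eef_pos: [498.6, 134.5, 66.9]
tcp_rot: [3.141, -0.0, 0.163]
ft_force: [-0.1, -0.2, -1.7]
opening: 0.352
grip_force: 30.0
```

step_arm(
  increments=[
    {"slide": [0, 0, 0.001], "roll": 0},
    {"slide": [0, 0, 0.002], "roll": 0},
    {"slide": [0, 0, 0.002], "roll": 0},
  ],
)

```text
t: 9.57
eef_pos: [498.9, 134.4, 66.5]
tcp_rot: [3.141, -0.002, 0.163]
ft_force: [-5.0, -3.2, 20.6]
opening: 0.349
grip_force: 30.0
```

step_arm(
  increments=[
    {"slide": [0, 0, -0.002], "roll": 0},
    {"slide": [0, 0, -0.002], "roll": 0},
    {"slide": [0, 0, -0.002], "roll": 0},
    {"slide": [0, 0, -0.002], "roll": 0},
  ],
  fingers=0.6,
)

```text
t: 10.07
eef_pos: [498.5, 134.6, 66.7]
tcp_rot: [3.142, 0.0, 0.163]
ft_force: [-0.2, 0.2, 0.8]
opening: 0.595
grip_force: 0.0
```

step_arm(
  increments=[
    {"slide": [0, 0, -0.02], "roll": 0},
    {"slide": [0, 0, -0.05], "roll": 0},
    {"slide": [0, 0, -0.08], "roll": 0},
    {"slide": [0, 0, -0.09], "roll": 0},
    {"slide": [0, 0, -0.09], "roll": 0},
  ],
)

```text
t: 10.7
eef_pos: [498.6, 134.6, 156.7]
tcp_rot: [3.142, -0.0, 0.163]
ft_force: [-0.3, -0.2, 0.1]
opening: 0.597
grip_force: 0.0
```

```bash
python3 d.py 480 253 110; python3 b.py w4.png stop_centre:68 button_top:78 tab_mark:25 pointer_tip:25
```

```text
10.7 [498.59 134.58 156.74] [ 3.14 -0.    0.16] [-0.27 -0.2   0.09] 0.5970420653371242 0.0
[   0.83 -119.87   46.73]
10.7 [498.59 134.58 156.74] [ 3.14 -0.    0.16]
cam [573.95 148.61 359.96]
stop_centre 0.83 [284.4 203.7] [498.46 135.79  68.  ] [507.38 137.31 102.5 ]
button_top 0.55 [167.7 204.4] [481.16 252.26  78.  ] [481.35 252.05  78.55]
tab_mark 0.49 [401.2 227.6] [480.8  -12.33  25.  ] [480.39 -13.03  23.52]
```

View pics/w4.png

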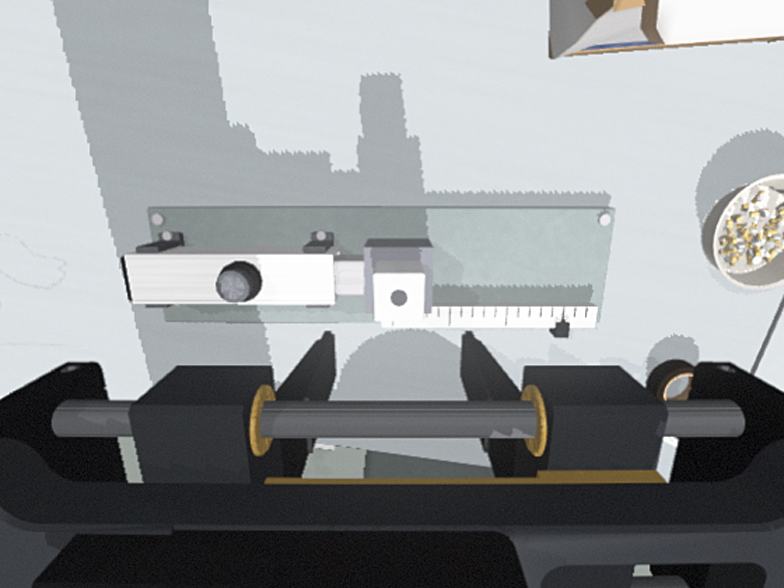

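The picture shows the stop seated in the slide at (399,298), its top at 102.5 mm as it should be, with the button at (238,283). Next I press the button, 120 mm along -y of the tool.

step_arm(
  increments=[
    {"slide": [0, -0.05, 0], "roll": 0},
    {"slide": [0, -0.1, 0], "roll": 0},
    {"slide": [0, -0.12, 0.02], "roll": 0},
    {"slide": [0, -0.12, 0.055], "roll": 0},
    {"slide": [0, -0.12, 0.055], "roll": 0},
  ],
  fingers=0,
)

```text
t: 11.58
eef_pos: [477.7, 252.7, 99.7]
tcp_rot: [3.14, 0.005, 0.163]
ft_force: [-0.2, -0.8, 0.1]
opening: 0.132
grip_force: 0.0
```

step_arm(
  increments=[
    {"slide": [0, 0, 0], "roll": 0},
    {"slide": [0, 0, 0], "roll": 0},
    {"slide": [0, 0, 0], "roll": 0},
  ],
)

```text
t: 11.95
eef_pos: [479.6, 252.9, 102.7]
tcp_rot: [-3.141, -0.001, 0.162]
ft_force: [0.3, 0.5, -0.3]
opening: 0.002
grip_force: 0.0
```

```bash
python3 d.py 479.1 253.0 68
```

```text
11.95 [479.55 252.89 102.72] [-3.14 -0.    0.16] [ 0.27  0.48 -0.33] 0.0019748128007862687 0.0
[-0.48 -0.18 34.72]
```

step_arm(
  increments=[
    {"slide": [0, 0, 0.01], "roll": 0},
    {"slide": [0, 0, 0.018], "roll": 0},
    {"slide": [0, 0, 0.023], "roll": 0},
    {"slide": [0, 0, 0.028], "roll": 0},
    {"slide": [0, 0, 0.028], "roll": 0},
  ],
)

```text
t: 12.58
eef_pos: [479.0, 252.9, 73.5]
tcp_rot: [3.141, 0.001, 0.163]
ft_force: [0.5, -0.1, 0.6]
opening: 0.005
grip_force: 0.0
```

step_arm(
  increments=[
    {"slide": [0, 0, 0.003], "roll": 0},
    {"slide": [0, 0, 0.005], "roll": 0},
    {"slide": [0, 0, 0.0065], "roll": 0},
    {"slide": [0, 0, 0.007], "roll": 0},
    {"slide": [0, 0, 0.007], "roll": 0},
  ],
)

```text
t: 13.2
eef_pos: [479.2, 253.0, 66.9]
tcp_rot: [3.142, -0.0, 0.163]
ft_force: [0.0, 0.3, -0.1]
opening: 0.008
grip_force: 0.0
```

step_arm(
  increments=[
    {"slide": [0, 0, 0.001], "roll": 0},
    {"slide": [0, 0, 0.002], "roll": 0},
    {"slide": [0, 0, 0.002], "roll": 0},
  ],
)

```text
t: 13.58
eef_pos: [479.1, 253.0, 64.8]
tcp_rot: [3.141, 0.0, 0.163]
ft_force: [-0.3, -1.0, 0.6]
opening: 0.005
grip_force: 0.0
```

```bash
python3 - <<'E'
from h import *
c=cam("scene"); save(c,'s5.png',(190,180,310,300),5)
d=cam("wrist"); w=cv2.resize(d["color"][150:420,150:450,::-1],None,fx=1.8,fy=1.8)
E
```

```text
(no output)
```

View pics/s5.png

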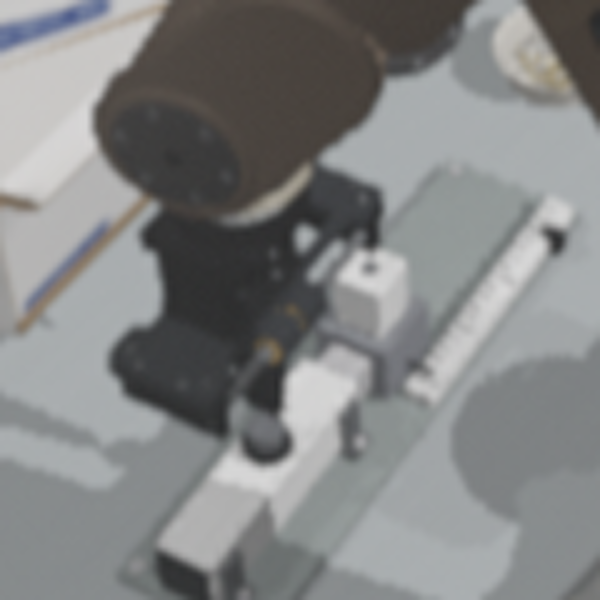

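```bash
python3 - <<'E'
from h import *
np.set_printoptions(precision=2,suppress=True)
c=cam("scene"); s=state(); p=proj(c,s['eef_pos']); print(p,(p-[190,180])*5, s)
q=proj(c,[479.1,253,68]);print((q-[190,180])*5,[(m['confidence'],(np.array(m['uv'])-[190,180])*5) for m in mark_of("scene","button_top")])
d=cam("wrist"); print(proj(d,s['eef_pos'])); save(d,'w5.png',(140,200,420,410),2.8)
E
```

```text
[243.59 268.25] [267.94 441.25] {'t': 13.725, 'joints': array([ 0.36,  0.53,  1.88, -0.  ,  0.73,  1.77]), 'qvel': array([-0., -0., -0.,  0., -0.,  0.]), 'tau': array([ -0.  , -56.03, -18.29,   0.01,  -0.09,   0.  ]), 'eef_pos': array([479.14, 252.98,  64.87]), 'tcp_rot': array([ 3.14, -0.  ,  0.16]), 'ft_force': array([ 0.03, -0.75, -0.02]), 'moment': array([ 0.03, -0.03, -0.05]), 'grip_force': 0.0, 'opening': 0.004197286240053637}
[267.57 438.05] [(0.64, array([286. , 444.5]))]
[286.16 233.97]
```

View pics/w5.png

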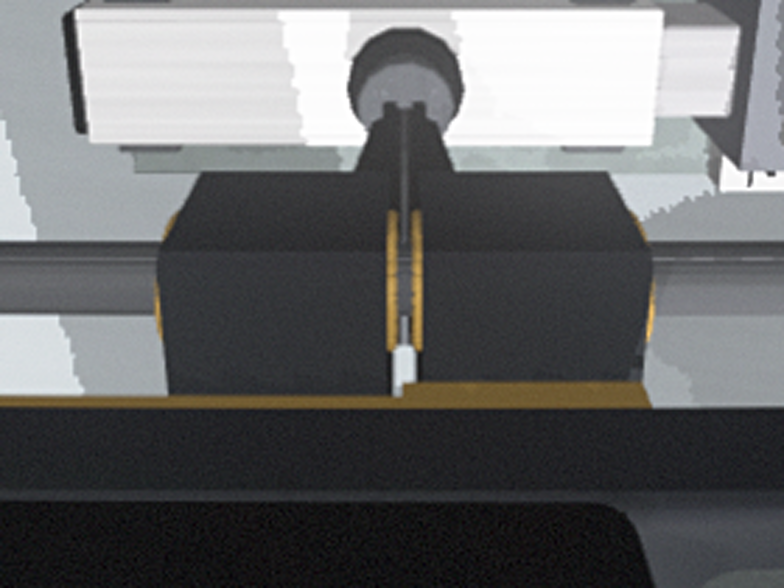

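```bash
python3 - <<'E'
from h import *
np.set_printoptions(precision=1,suppress=True)
d=cam("wrist")
for u,v in((370,90),(380,75),(405,72),(435,90),(405,50),(250,80),(600,100),(400,120),(404,106)): print(u,v,depth(d,(140+u/2.8,200+v/2.8)))
E
```

```text
370 90 [483.9 263.8  78.5]
380 75 [488.3 261.9  78.7]
405 72 [489.8 255.9  77.9]
435 90 [486.6 247.8  78.5]
405 50 [491.9 256.2  66.4]
250 80 [473.2 296.6  56.3]
600 100 [483.1 199.7  56.2]
400 120 [488.4 256.8 105.9]
404 106 [481.2 254.7  78.7]
```

```bash
python3 - <<'E'
from h import *
np.set_printoptions(precision=1,suppress=True)
d=cam("wrist"); s=state()
for u in (388,418):
  for v in range(84,172,6):
    p=depth(d,(140+u/2.8,200+v/2.8)); print(u,v,None if p is None else totool(p-s['eef_pos']), d["color"][200+int(v/2.8),140+int(u/2.8)])
print(s['ft_force'])
E
```

```text
388 84 [  8.2  -5.4 -13.9] [141 144 149]
388 90 [  6.6  -5.4 -13.9] [139 143 146]
388 96 [  4.8  -5.4 -13.4] [146 148 155]
388 102 [ 11.1  -5.  -33.8] [90 91 93]
388 108 [ 11.3  -4.9 -37.9] [61 65 63]
388 114 [ 11.3  -4.9 -41.4] [61 60 61]
388 120 [ 11.4  -4.8 -44.9] [62 62 62]
388 126 [ 11.   -4.8 -47.2] [67 65 64]
388 132 [ 11.3  -4.7 -51. ] [59 58 60]
388 138 [ 11.   -4.6 -53.3] [61 61 63]
388 144 [ 11.2  -4.6 -56.7] [62 61 62]
388 150 [ 11.3  -4.5 -59.8] [62 62 60]
388 156 [ 11.2  -4.5 -62.1] [58 59 60]
388 162 [ 11.3  -4.4 -65. ] [61 59 61]
388 168 [ 11.1  -4.4 -67.1] [54 54 54]
418 84 [  7.9   2.1 -13.1] [147 149 154]
418 90 [  6.4   2.1 -13.5] [136 138 143]
418 96 [  4.8   2.1 -13.4] [152 154 160]
418 102 [ 10.9   1.7 -33.3] [98 96 99]
418 108 [ 11.4   1.6 -38. ] [68 67 68]
418 114 [ 11.5   1.5 -41.8] [69 67 68]
418 120 [ 11.2   1.5 -44.5] [66 66 66]
418 126 [ 11.2   1.4 -47.6] [65 66 68]
418 132 [ 11.1   1.4 -50.6] [66 67 67]
418 138 [ 11.2   1.3 -53.7] [61 61 63]
418 144 [ 10.7   1.3 -55.7] [61 62 63]
418 150 [ 11.2   1.2 -59.5] [63 62 62]
418 156 [ 11.6   1.2 -63.1] [60 58 62]
418 162 [ 11.2   1.1 -64.9] [59 58 59]
418 168 [ 11.3   1.1 -67.6] [57 56 58]
[-0.6  0.3  0.7]
```

The z_map and picture show the button is still up at 78.5 mm. The real finger ends sit about 34 mm above the reported TCP, at z≈99, so the stop was gripped only by its top edge. I'll press on downward with that offset and watch the force.

step_arm(
  increments=[
    {"slide": [0, 0, 0.006], "roll": 0},
    {"slide": [0, 0, 0.011], "roll": 0},
    {"slide": [0, 0, 0.015], "roll": 0},
    {"slide": [0, 0, 0.018], "roll": 0},
  ],
)

```text
t: 14.42
eef_pos: [479.1, 252.9, 46.5]
tcp_rot: [3.141, 0.0, 0.163]
ft_force: [0.1, 0.0, 0.3]
opening: 0.008
grip_force: 0.0
```

step_arm(
  increments=[
    {"slide": [0, 0, 0.002], "roll": 0},
    {"slide": [0, 0, 0.004], "roll": 0},
    {"slide": [0, 0, 0.006], "roll": 0},
  ],
)

```text
t: 14.8
eef_pos: [479.1, 252.9, 40.9]
tcp_rot: [3.141, 0.0, 0.163]
ft_force: [-1.7, -0.2, 2.8]
opening: 0.007
grip_force: 1.4
```

step_arm(
  increments=[
    {"slide": [0, 0, 0.002], "roll": 0},
    {"slide": [0, 0, 0.004], "roll": 0},
    {"slide": [0, 0, 0.006], "roll": 0},
    {"slide": [0, 0, 0.006], "roll": 0},
  ],
)

```text
t: 15.3
eef_pos: [479.1, 253.0, 35.5]
tcp_rot: [3.142, -0.0, 0.163]
ft_force: [-3.0, -1.3, 12.4]
opening: 0.009
grip_force: 6.2
```

step_arm(
  increments=[
    {"slide": [0, 0, 0.001], "roll": 0},
    {"slide": [0, 0, 0.002], "roll": 0},
    {"slide": [0, 0, 0.002], "roll": 0},
  ],
)

```text
t: 15.68
eef_pos: [479.3, 253.0, 35.3]
tcp_rot: [-3.141, -0.002, 0.163]
ft_force: [-9.6, -4.3, 35.7]
opening: 0.003
grip_force: 17.8
```

It bottomed out (12 to 36 N, no further travel). I retreat, go back above the stop, and check.

step_arm(
  increments=[
    {"slide": [0, 0, -0.03], "roll": 0},
    {"slide": [0, 0, -0.08], "roll": 0},
    {"slide": [0, 0.03, -0.1], "roll": 0},
    {"slide": [0, 0.08, -0.1], "roll": 0},
    {"slide": [0, 0.12, -0.1], "roll": 0},
  ],
  fingers=0.7,
)

```text
t: 16.3
eef_pos: [499.0, 133.2, 133.1]
tcp_rot: [3.141, -0.001, 0.163]
ft_force: [0.1, 0.3, -0.1]
opening: 0.472
grip_force: 0.0
```

step_arm(
  increments=[
    {"slide": [0, 0, 0], "roll": 0},
    {"slide": [0, 0, 0], "roll": 0},
  ],
)

```text
t: 16.55
eef_pos: [498.6, 134.8, 132.7]
tcp_rot: [-3.142, -0.0, 0.162]
ft_force: [-0.9, 0.0, -1.1]
opening: 0.672
grip_force: 0.0
```

```bash
cat > g.py <<'E'
from h import *
np.set_printoptions(precision=2,suppress=True)
d=cam("wrist"); s=state(); print(s['t'],s['eef_pos'],s['tcp_rot'],s['opening'])
for k,z in(("button_top",68),("stop_centre",68),("pointer_tip",25),("tab_mark",25)):
    for m in mark_of("wrist",k)[:1]: print(k,m["confidence"],m["uv"],atz(d,m["uv"],z),depth(d,m["uv"]))
save(d,'w6.png',s=1.4)
u0=range(150,420,2); best=[]
for v in range(180,300,2):
  for u in u0:
    p=depth(d,(u,v))
    if p is None: continue
    t=totool(p-s['eef_pos'])
    if 5<t[0]<16 and -75<t[2]<10 and 5<abs(t[1])<75: best.append([*t,v])
b=np.array(best)
for a in(-1,1):
    q=b[b[:,1]*a>0]; print("finger",len(q),q[np.argsort(-q[:,2])[:4]] if len(q) else '')
E
python3 g.py
```

```text
16.6 [498.55 135.21 132.76] [-3.14  0.    0.16] 0.6848784836316848
button_top 0.93 [162.3, 208.0] [481.41 252.36  68.  ] [481.47 252.3   68.17]
stop_centre 0.95 [286.3, 209.9] [498.92 134.31  68.  ] [508.49 136.15 102.1 ]
tab_mark 0.5 [410.3, 238.7] [476.02 -14.61  25.  ] [476.55 -13.73  26.67]Traceback (most recent call last):
  File "g.py", line 12, in <module>
    t=totool(p-s['eef_pos'])
  File "h.py", line 21, in totool
    s=state(); return Ro.from_euler('xyz',s["tcp_rot"]).inv().apply(dw)
ValueError: time passes only in moves, steps and waits
```

View pics/w6.png

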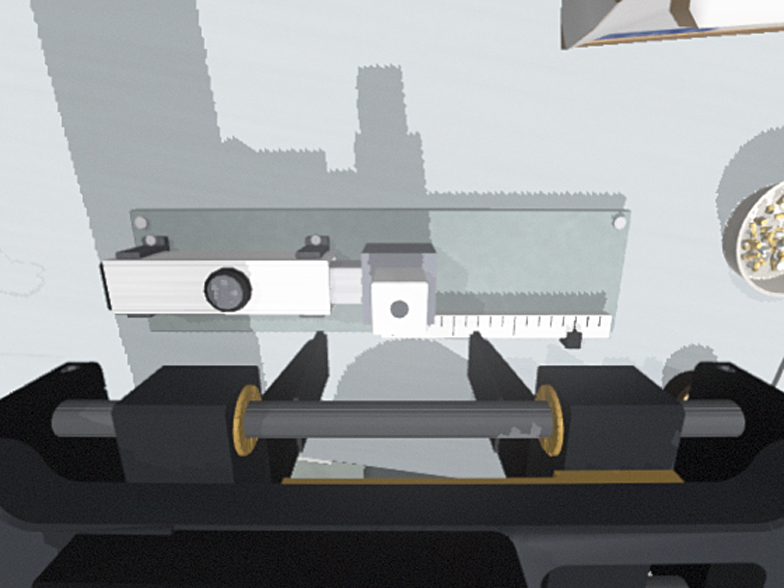

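The button now reads 68.2 mm (fully down), and the stop is still seated with its top at 102 mm. I descend to grip deeper, finger ends at about z 74.

step_arm(
  increments=[
    {"slide": [0, 0, 0.03], "roll": 0},
    {"slide": [0, 0, 0.06], "roll": 0},
    {"slide": [0, 0, 0.08], "roll": 0},
    {"slide": [0, 0, 0.09], "roll": 0},
    {"slide": [0, 0, 0.09], "roll": 0},
  ],
)

```text
t: 17.42
eef_pos: [498.5, 134.8, 42.6]
tcp_rot: [3.142, 0.001, 0.163]
ft_force: [0.3, 0.5, -0.3]
opening: 0.697
grip_force: 0.0
```

step_arm(
  increments=[
    {"slide": [0, 0, 0], "roll": 0},
    {"slide": [0, 0, 0], "roll": 0},
    {"slide": [0, 0, 0], "roll": 0},
    {"slide": [0, 0, 0], "roll": 0},
    {"slide": [0, 0, 0], "roll": 0},
  ],
  fingers=0,
)

```text
t: 18.05
eef_pos: [498.7, 134.5, 43.1]
tcp_rot: [3.141, -0.0, 0.163]
ft_force: [-0.3, -0.3, 3.0]
opening: 0.354
grip_force: 30.0
```

```bash
cat > k.py <<'E'
from h import *
np.set_printoptions(precision=2,suppress=True)
g=0.162; G=np.array([np.sin(g),-np.cos(g)])
s=state(); print(s['t'],s['eef_pos'],s['tcp_rot'],s['ft_force'],s['opening'],s['grip_force'])
for n in("wrist","scene","top"):
  d=cam(n); r={}
  for k in("tab_mark","pointer_tip"):
    for m in mark_of(n,k)[:1]: p=atz(d,m["uv"],25); r[k]=G@p[:2]; print(n,k,m["confidence"],np.array(m["uv"]),p,r[k])
  if len(r)==2: print(n,"GAP",r["tab_mark"]-r["pointer_tip"])
  np.save(n+'.npy',d["color"])
E
python3 k.py
```

```text
18.05 [498.7  134.52  43.13] [ 3.14 -0.    0.16] [-0.32 -0.26  2.99] 0.3544889361544934 30.00023514032364
wrist tab_mark 0.52 [453.2 274. ] [479.17 -13.31  25.  ] 90.42390981179602
scene tab_mark 0.56 [300.1 224.9] [477.7  -22.25  25.  ] 99.00316669025625
scene pointer_tip 0.84 [279.5 254. ] [451.54 118.66  25.  ] -44.27565679064479
scene GAP 143.27882348090105
```

step_arm(
  increments=[
    {"slide": [0, 0.005, 0], "roll": 0},
    {"slide": [0, 0.015, 0], "roll": 0},
    {"slide": [0, 0.03, 0], "roll": 0},
    {"slide": [0, 0.03, 0], "roll": 0},
  ],
)

```text
t: 19.0
eef_pos: [503.7, 104.5, 43.1]
tcp_rot: [-3.141, -0.0, 0.162]
ft_force: [-0.8, 2.2, 5.4]
opening: 0.358
grip_force: 30.0
```

```bash
python3 k.py; python3 - <<'E'
from h import *
w=cv2.imread('pics/w2.png').min(2)
np.set_printoptions(linewidth=250)
print("ptr cols 362-388"); 
for r in range(206,232,2): print(r,w[r,362:388])
print("tab cols 500-536")
for r in range(216,248,2): print(r,w[r,504:536])
E
```

```text
19.0 [503.67 104.51  43.1 ] [-3.14 -0.    0.16] [-0.82  2.24  5.37] 0.3582351285649363 30.00072330236435
wrist pointer_tip 0.2 [216.7 213.5] [505.09 160.79  25.  ] -77.21476993369303
scene tab_mark 0.38 [296.2 227.8] [479.82  -3.65  25.  ] 80.99079057668843
scene pointer_tip 0.55 [281.7 249.5] [457.88  99.85  25.  ] -24.69198737773695
scene GAP 105.68277795442538
ptr cols 362-388
206 [172 175 174 175 175 174 176 174 172 174 173 174 175 173 174 174 170 173 175 174 175 174 173 174 174 174]
208 [172 171 171 174 176 175 175 176 177 178 180 181 180 181 179 176 176 177 178 178 176 176 177 177 178 177]
210 [139 139 138 139 144 148 147 145 142 136 125 119 126 141 153 155 152 153 153 152 151 152 155 159 161 163]
212 [164 160 159 154 147 143 144 147 139 118  78  61  84 112 131 135 135 130 128 131 132 131 128 127 126 124]
214 [251 250 249 249 235 211 182 199 228 207 121  78 128 199 235 221 195 198 218 231 231 229 229 228 227 222]
216 [250 251 251 255 246 223 215 237 255 239 136 114 218 253 255 231 182 203 244 255 254 253 253 254 255 245]
218 [250 248 247 251 240 215 209 233 246 208 115 108 213 
[... 2173 characters left out ...]
5 254 253 252 251 251 252 251]
238 [228 235 241 245 247 246 237 225 195 143  96  79  80  87  86  83  82  84  82  76  82 107 196 255 255 255 255 255 255 255 255 255]
240 [199 202 208 211 205 166 115  82  67  68  74  84  85  82  87  86  83  83  81  77  87 116 170 213 222 224 223 224 224 224 224 225]
242 [208 208 210 209 192 145  95  72  68  77  84  86  86  84  85  85  84  84  83  78  93 139 184 209 209 208 207 207 204 204 205 204]
244 [208 211 217 215 191 147 104  80  70  74  80  81  82  84  86  83  80  82  81  78  94 143 183 205 209 210 207 206 208 205 205 210]
246 [220 221 222 221 225 223 209 189 148 105  84  84  84  84  86  84  79  75  71  68  95 163 203 213 210 208 207 207 209 211 214 217]
```

```bash
cat > r.py <<'E'
from h import *
np.set_printoptions(precision=2,suppress=True,linewidth=250)
d=cam("wrist"); s=state(); np.save('wrist.npy',d["color"])
def TW(p,yaw): 
    T=np.eye(4); T[:3,:3]=Ro.from_euler('xyz',[np.pi,0,yaw]).as_matrix(); T[:3,3]=p; return T
TC=np.array(d["camera_from_world"])@TW(s['eef_pos'],s['tcp_rot'][2])
def camat(p,yaw): return dict(d,camera_from_world=TC@np.linalg.inv(TW(p,yaw)))
g=0.162; G=np.array([np.sin(g),-np.cos(g),0]); Y=np.array([np.cos(g),np.sin(g),0])
pose={'w2':([430.7,97.3,220.4],.196),'w4':([498.59,134.58,156.74],.163),'w6':([498.6,135.0,132.75],.1625)}
if __name__=="__main__":
    c=camat(*pose['w2']); f=lambda u,v,z,c=c:atz(c,((u+.5)/1.4-.5,(v+.5)/1.4-.5),z)
    for n,u,v in(("ptr",372.7,220),("nib",520.2,230)): p=f(u,v,25); print(n,p,G@p,Y@p)
    for n,(r0,r1,c0,c1) in(('w4',(312,336,545,580)),('w6',(318,346,555,592))):
        print(n); w=cv2.imread(f'pics/{n}.png').min(2)
        for r in range(r0,r1,2): print(r,w[r,c0:c1])
    m=d["color"].min(2)
    print("block rows, cols 240-330")
    for r in range(182,200,2): print(r,m[r,244:264],m[r,306:326])
E
python3 r.py
```

```text
ptr [462.61 130.29  25.  ] -53.973418889715376 477.5666786359672
nib [481.4  -13.02  25.  ] 90.49212435679598 472.9973354639442
w4
312 [253 253 253 254 255 255 205 171 240 255 255 253 253 253 255 255 255 200 129 211 255 255 255 253 253 253 254 255 244 167 190 243 255 255 254]
314 [253 252 252 254 255 251 200 171 240 255 254 253 253 254 254 250 219 161 125 217 255 241 249 253 253 252 255 255 224 131 193 255 255 253 251]
316 [254 253 253 255 255 235 204 200 247 255 248 245 246 252 255 255 216 157 127 198 239 231 230 237 247 253 255 253 227 173 215 255 254 253 253]
318 [254 253 253 254 254 254 254 255 255 249 238 230 229 236 243 248 188 129 135 204 243 236 232 245 255 255 254 254 255 254 255 255 254 253 253]
320 [253 253 253 253 253 253 254 254 253 245 239 241 244 252 245 215 145  80  68 109 188 248 249 255 255 255 254 254 253 254 253 253 253 253 253]
322 [253 253 252 252 252 253 253 254 255 247 206 153 135 135 132 109  85  71  70  70  99 134 133 158 209 255 255 254 253 252 252 252 251 251 251]
324 [253 253 253 253 254 253 254 255 255 240 173  90  63  61  71  74  78  83  83  79  73  66 
[... 3778 characters left out ...]
179 177 178 178 175 177 177]
192 [138 137 137 141 138 122  95  83  84  84  86  83  84  87  84  86  87  89  85  84] [ 87  89  86  86  90  89  87  86  91 144 171 169 169 170 173 177 178 178 178 177]
194 [139 138 142 141 118  89  83  87  86  86  86  86  88  86  85  87  85  85  87  90] [ 89  86  84  91  88  88  87  89  87  93 140 169 167 175 177 179 180 182 179 183]
196 [133 140 136 110  92  84  88  87  86  90  85  87  89  86  90  87  88  88  87  89] [ 87  85  88  90  93  89  86  89  86  83  92 143 170 172 169 168 168 172 175 180]
198 [141 134 114  86  82  87  83  89  87  90  88  90  86  91  88  84  90  87  88  86] [ 89  87  92  85  90  91  89  84  86  90  85  94 140 169 170 171 169 171 174 178]
```

```bash
cat > q.py <<'E'
from r import *
for n,u,v in(('w2',520.2,230),('w4',562.4,319),('w6',574.2,328)):
    p=atz(camat(*pose[n]),((u+.5)/1.4-.5,(v+.5)/1.4-.5),25); print(n,"nib",p,G@p,Y@p)
m=d["color"].min(2)
for r in range(198,226,3): print(r,m[r,236:260],m[r,308:332])
E
python3 q.py; python3 d.py 0 0 0
```

```text
w2 nib [481.44 -13.03  25.  ] 90.51014261595122 473.03426007134254
w4 nib [480.8  -12.75  25.  ] 90.1326101426008 472.4443527584714
w6 nib [481.43 -12.49  25.  ] 89.97404018292033 473.113904830868
198 [135 138 138 138 138 136 138 139 138 137 111  83  79  88  85  85  87  87  86  85  89  85  89  89] [ 85  86  89  88  87  91  89  87  89  94 141 170 172 166 172 167 173 181 181 179 180 180 183 179]
201 [137 137 138 139 137 139 137 139 123  97  85  87  84  87  88  89  90  85  89  85  89  89  89  86] [ 88  89  89  90  92  92  87  88  88  86  89 118 159 171 167 165 165 167 168 167 167 170 169 167]
204 [135 139 136 138 136 136 135 115  96  93  97  95  93  99  94 100  96  94  96  98  97  95  98  97] [ 97  97  97  97  98  95 100 109 110 104 104 105 126 157 168 169 166 165 167 166 166 168 170 165]
207 [134 132 133 130 134 132 127 133 127 129 128 129 130 131 130 130 129 133 129 128 127 130 137 131] [132 127 132 134 129 149 167 171 168 167 166 166 169 168 170 168 170 168 166 167 166 165 167 167]
210 [116 120 117 116 119 116 126 153 169 165 148 127 129 130 131 130 132 129 131 130 130 131 130 129] [
[... 527 characters left out ...]
10 189 166 166 170 168 148 130 130 130 131 132 130 131 132 130 134 128] [124 126 131 151 168 170 167 167 168 168 167 168 168 172 173 171 173 176 170 172 172 172 168 170]
222 [228 229 226 229 228 229 231 208 170 166 169 168 152 129 131 130 134 132 130 129 130 132 133 136] [144 138 124 128 132 149 167 171 168 167 171 170 168 168 169 171 169 171 169 173 171 170 171 169]
225 [229 233 231 231 230 233 233 214 169 168 168 165 149 133 128 131 131 132 134 133 130 132 138 147] [145 146 138 120 119 141 159 160 159 166 168 168 172 170 171 170 169 173 172 174 173 174 176 173]
19.55 [503.54 105.21  43.11] [-3.14 -0.    0.16] [-0.55  2.45  5.8 ] 0.3573260670652167 30.0006365776062
[-513.94   22.3    42.9 ]
```

```bash
cat > q2.py <<'E'
from r import *
m=d["color"].min(2)
for v,a,b in((206,242.4,321.2),(204,242.9,320.5)):
    A,B=atz(d,(a,v),60),atz(d,(b,v),60); print(A,B,"w",G@(B-A),"centre G",G@(A+B)/2,"Y",Y@(A+B)/2)
print(s['eef_pos'],G@s['eef_pos'])
E
python3 q2.py
```

```text
[524.63 138.39  60.  ] [533.18  86.61  60.  ] w 52.48254914734453 centre G -25.718050772429805 Y 540.1263793958911
[526.06 138.23  60.  ] [534.45  87.34  60.  ] w 51.582210376856736 centre G -25.783466987304607 Y 541.5034626475468
[503.57 105.19  43.11] -22.589460451462273
```

step_arm(
  increments=[
    {"slide": [0, 0.015, 0], "roll": 0},
    {"slide": [0, 0.035, 0], "roll": 0},
    {"slide": [0, 0.055, 0], "roll": 0},
    {"slide": [0, 0.07, 0], "roll": 0},
    {"slide": [0, 0.07, 0], "roll": 0},
  ],
)

```text
t: 20.23
eef_pos: [515.0, 35.3, 43.1]
tcp_rot: [-3.141, -0.0, 0.161]
ft_force: [-1.1, 3.8, 5.3]
opening: 0.359
grip_force: 30.0
```

step_arm(
  increments=[
    {"slide": [0, 0.015, 0], "roll": 0},
    {"slide": [0, 0.03, 0], "roll": 0},
    {"slide": [0, 0.04, 0], "roll": 0},
    {"slide": [0, 0.045, 0], "roll": 0},
    {"slide": [0, 0.045, 0], "roll": 0},
  ],
)

```text
t: 20.85
eef_pos: [522.1, -8.5, 43.1]
tcp_rot: [-3.141, -0.0, 0.162]
ft_force: [-1.1, 4.0, 6.6]
opening: 0.358
grip_force: 30.0
```

```bash
cat > q3.py <<'E'
from r import *
m=d["color"].min(2); print(s['t'],s['eef_pos'],G@s['eef_pos'],s['ft_force'],s['opening'],s['grip_force'],s['tcp_rot'])
for r in range(198,220,3): print(r,m[r,234:258],m[r,308:332])
c=cam("scene"); g2=c["color"].min(2)
N=np.array([481.2,-12.9,25]); P=np.array([462.6,130.3,25])
print("nib px",proj(c,N),"ptr tip start",proj(c,P),proj(c,N+5*Y),proj(c,N-10*G))
u,v=map(int,proj(c,N)); print(u,v)
for r in range(v-14,v+10): print(r,g2[r,u-18:u+12])
E
python3 q3.py
```

```text
20.9 [522.1   -8.33  43.11] 92.42655275970903 [-0.64  4.21  6.26] 0.35536679421687495 30.000725984573364 [-3.14 -0.    0.16]
198 [136 138 137 134 134 134 135 134 137 138 140 134 109  84  83  85  83  84  85  87  85  89  84  86] [ 88  85  87  89  88  86  89  89  85  93 136 165 167 166 164 166 167 166 168 176 181 179 173 159]
201 [137 140 137 138 138 139 140 137 138 139 121  93  86  84  83  85  82  83  86  84  85  83  85  84] [ 91  87  91  87  89  88  90  90  89  87  93 120 152 165 163 162 167 165 168 168 171 168 168 154]
204 [134 135 140 137 135 139 141 139 136 113  90  93  93  93  89  94  94  95  90  93  90  92  91  96] [100  94  95  94  97  95  95  99 108 106 103 101 127 153 167 164 162 164 166 168 170 168 162 151]
207 [128 133 129 133 133 130 133 134 138 133 127 126 126 127 124 127 128 124 128 126 123 127 125 129] [128 130 129 126 128 127 125 148 163 164 163 160 164 166 168 163 170 164 164 167 169 168 160 161]
210 [112 111 114 113 113 112 111 112 120 146 151 128 122 128 124 128 124 126 127 128 128 126 125 125] [126 131 126 131 128 128 149 165 163 164 162 163 164 161 167 165 164 165 
[... 3041 characters left out ...]
7 184 196 198 203 206 202 186 143  96  87 120 146 153 154 155 155 154]
231 [170 157 147 146 142 134 130 120 106 101 114 150 181 193 197 202 205 204 192 172 141 126 128 144 153 155 155 157 158 158]
232 [161 150 146 144 140 134 129 114 106 113 142 167 187 198 200 204 204 198 178 154 142 147 151 154 158 158 158 160 161 161]
233 [152 147 144 137 134 132 123 109 108 135 169 180 187 201 205 206 200 187 163 144 145 152 156 159 161 162 161 162 162 162]
234 [147 146 141 133 131 128 115 107 123 159 183 188 191 201 206 202 191 170 149 144 151 155 159 161 162 162 162 162 162 163]
235 [146 143 138 134 126 119 110 119 152 181 191 187 185 194 200 193 175 152 144 150 154 158 161 162 162 162 162 162 163 162]
```

```bash
python3 - <<'E'
import cv2,numpy as np
np.set_printoptions(linewidth=250)
for n in('w4','w6'):
    w=cv2.imread(f'pics/{n}.png').min(2); print(n)
    for r in range(238,262,2): print(r,w[r,354:376],w[r,422:444])
E
```

```text
w4
238 [144 144 145 144 144 145 146 147 145 142 142 142 141 138 128 121 120 119 120 120 119 122] [119 120 119 118 119 117 139 169 185 185 183 183 185 184 183 184 181 180 182 180 182 184]
240 [142 144 146 145 144 143 145 144 145 145 145 144 131 109  98  93  93  93  93  94  97  93] [ 94  93  95  95  93  89 101 130 162 179 186 185 181 182 184 182 182 182 181 181 181 181]
242 [145 145 145 144 144 145 144 142 143 145 145 132 112  97  92  93  96  94  95  96  96  95] [ 98  96  95  95  95  91  88 103 130 158 177 181 178 180 182 183 185 184 182 182 182 182]
244 [142 143 146 148 147 145 146 148 149 143 130 109  96  96  94  92  92  92  94  94  92  97] [ 95  94  95  94  92  94  92  89  96 123 156 173 171 172 173 174 178 183 187 188 184 184]
246 [145 146 147 148 145 143 146 147 145 139 129 116 108 109 110 113 114 108 103 100 102 104] [110 108 111 112 110 108 112 110 106 113 131 151 163 170 172 174 178 181 180 182 186 189]
248 [145 144 144 146 144 144 146 143 148 159 166 172 173 171 174 176 170 156 142 136 138 135] [169 170 170 169 168 167 167 167 168 169 170 170 170 172 173 173 173 176 177 175 17
[... 2621 characters left out ...]
4 174 178 178 178 179 180 170 151 136 137 139 141 142 141] [159 171 176 177 177 177 177 177 176 176 175 175 175 174 173 171 171 172 172 171 175 177]
256 [145 146 147 145 143 146 155 165 174 178 174 176 179 177 166 148 136 137 139 141 142 140] [142 159 170 174 173 176 175 174 174 173 174 174 171 174 175 172 172 172 173 175 175 175]
258 [146 148 149 144 144 147 152 164 173 175 176 177 178 176 163 147 137 137 137 136 138 136] [145 158 173 178 176 174 172 170 171 172 171 171 174 172 171 173 173 171 171 174 174 174]
260 [134 131 129 132 129 131 143 158 173 180 177 176 174 168 154 143 139 137 138 139 137 138] [151 164 172 175 173 172 172 172 173 173 173 172 170 171 172 173 175 175 174 173 171 171]
```

```bash
python3 - <<'E'
from r import *
v=lambda n,u,w,z:atz(camat(*pose[n]),((u+.5)/1.4-.5,(w+.5)/1.4-.5),z)
for n,a,b,r,nu,nv in(('w4',363.0,432.4,247,562.4,319),('w6',360.6,436.2,253,574.2,328)):
    A,B,N=v(n,a,r,60),v(n,b,r,60),v(n,nu,nv,25); print(n,"w",G@(B-A),"block",G@(A+B)/2,"nib",G@N,"gap",G@N-G@(A+B)/2,Y@(A+B)/2)
A,B=atz(d,(242.7,206),60),atz(d,(321.2,206),60); print("now w",G@(B-A),G@(A+B)/2, s['eef_pos'],G@s['eef_pos'])
E
```

```text
w4 w 51.646652406423875 block -54.16419811402909 nib 90.12521270197607 gap 144.28941081600516 541.2392125198288
w6 w 51.97058910022736 block -54.05839882407551 nib 89.9697290368261 gap 144.0281278609016 541.1023370494935
now w 52.27972251772414 89.34298658659358 [522.07  -8.2   43.12] 92.30118151092181
```

The block stands at 89.3 against the nib at about 90.0 along the gauge, so I pull 0.7 mm further.

step_arm(
  increments=[
    {"slide": [0, 0.0007, 0], "roll": 0},
    {"slide": [0, 0.0007, 0], "roll": 0},
    {"slide": [0, 0.0007, 0], "roll": 0},
    {"slide": [0, 0.0007, 0], "roll": 0},
  ],
)

```text
t: 21.5
eef_pos: [522.1, -8.8, 43.1]
tcp_rot: [-3.141, -0.0, 0.163]
ft_force: [-0.3, 5.0, 5.5]
opening: 0.356
grip_force: 30.0
```

```bash
python3 - <<'E'
from r import *
m=d["color"].min(2); print(s['t'],s['eef_pos'],G@s['eef_pos'],s['ft_force'],s['grip_force'])
for r in (204,210,213): print(r,m[r,238:250],m[r,314:326])
for k in("stop_centre","button_top"):
  for q in mark_of("wrist",k)[:1]: print(k,q["confidence"],q["uv"],depth(d,q["uv"]))
E
```

```text
21.55 [522.15  -8.76  43.11] 92.86249455833625 [-1.13  4.32  6.79] 30.000720620155334
204 [140 141 139 140 135 115  95  94  94  94  94  94] [ 97  98 107 105 100 103 122 154 165 166 163 166]
210 [116 114 114 114 124 146 149 124 123 127 124 124] [148 166 164 162 161 165 160 163 165 164 165 167]
213 [115 112 113 113 117 148 146 132 125 125 125 125] [164 164 163 162 163 163 166 168 166 166 166 167]
stop_centre 0.87 [282.6, 248.4] [535.72  -4.17 102.42]
```

```bash
python3 -c "
from cell import env; print(env.job_done())"
```

```text
the job is handed in; nothing more can be done
None
```

The job is handed in: the stop is plugged home (top at 102 mm), the button was pressed fully down, and the arm is held out about 144 mm with the pointer level with the tab to within about 1 mm by measurement; no verdict was returned.

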